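# Vacuum-seal the bread box and hold the pump down at its third click

## Task

Slide the closed bread box along the counter, without lifting it, until the small round valve on its lid is centred under the nozzle of the vacuum sealer. Only then press the sealer's spring-return press plate down, past its first two clicks to the third position at the bottom of its travel, and finish holding it down there: do not let it come back up. Leave the other things on the counter where they are.

Things in the scene. Friction and masses are not known exactly. Their poses are not given: they have to be found in the camera images.
- box_grip (a point): Centre of the grip on the bread box lid, 84 mm above the counter: an upright white rib, 55 mm long (box x), 20 mm thick (box y), from the lid (66 mm up) to 101 mm. Frame: the box's axes, z up, x from grip to valve. The box is loose, 350 to 700 g, grey with a white lid, 220 mm long (x), 110 wide (y), 66 high; its middle is 65 mm along +x from the grip.
- box_valve (a point): Top centre of the valve, a dark round rubber button 18 mm across, 4 mm high, on the lid's long centre line: 140 mm along the box's +x from the grip, 35 mm from the lid's end, 70 mm above the counter.
- nozzle_tip (a point): Lower tip of the sealer's nozzle, 80 mm above the counter: lid and valve pass below it with 10 mm to spare, the grip does not. The nozzle is a round steel sleeve, 34 mm across, top at 121 mm, under the end of the sealer's arm. Frame: the sealer's axes, z up. A rubber cup in it comes down towards the valve as the plate is pressed.
- station: The vacuum sealer, fixed to the counter; origin at the middle of its underside, z up, y towards the nozzle (140 mm away). A white tower 95 x 95 mm, 120 mm high, on a foot 150 (x) x 110 (y) x 12 mm, with a level arm along +y, 34 mm wide, 96 to 120 mm up, carrying the nozzle.
- press_top (a point): Centre of the top of the press plate: white, 70 mm (sealer's x) x 45 mm (y) x 14 mm, on a steel stem out of the middle of the sealer's tower. 187 mm above the counter when up, 147 mm fully down; pressed straight down from above. The stem has three thin collars; the third goes flush with the tower's top at the third position.
- plunger (a joint): How far the press plate is pushed down, in m: 0 up, 0.040 at the bottom stop. A spring pushes it back up from anywhere: about 3 N at the top, 11 N at the bottom. Clicks, each about 2 N more, are felt near 0.007, 0.018 and 0.029; the third position is from 0.035 to the stop.
- spice_jar: closed glass spice jar with steel cap, 44 mm across, 85 mm high, standing by the sealer's near side; origin at the centre of its underside; leave it alone
- pepper_mill: dark wooden pepper mill, 50 mm across, 112 mm high, standing beyond the sealer; origin at the centre of its underside; leave it alone
- glass_bowl: round glass bowl, 180 mm across, 70 mm high; origin at the centre of its underside; leave it alone
- whisk: steel whisk lying on the counter, about 250 mm long; origin under its middle; leave it alone
- scraper: yellow silicone scraper lying flat, about 255 mm long; origin at the centre of its underside; leave it alone
- spoon_rest: wooden spoon rest with a spoon, 200 x 85 mm; origin at the centre of its underside; leave it alone
- mug: white mug, 80 mm across, 90 mm high; origin at the centre of its underside; leave it alone
Not all that is in view belongs to the job. What is shaped like the part that bears box_grip but turquoise is not meant.

How it is judged:
By the outcome, as a careful person would: the job done as asked, in the order asked, and still so for the second after the job is handed in, while the arm keeps its last pose, push and grip.
It also fails if it takes over 48 s, if anything falls off the work surface, if the arm or the gripper's body presses on something with over 40 N, if the wrist force passes 120 N, or if a joint passes its speed limit or range.

## Robot

A 6-joint arm with a two-finger parallel gripper is mounted at the origin on the work surface. World frame = base frame: x ahead of the robot, y to its left, z up, the work surface at z = 0. Lengths are in m, angles in degrees, forces in N, time in s.
With the tool pointing down it reaches from about 0.275 to 0.825 m from the base axis. Payload 4.9 kg.
Tool frame: the origin (TCP) lies on the front face of the gripper's body, between the roots of the fingers; the fingertips stand 73 mm ahead of it and the grasp point (between the pads) lies 54 mm ahead of it (env.finger_overhang is the distance from the TCP to the fingertips, in m); z points along the fingers, y is the direction in which the jaws open and shut (so a half turn about z gives the same grasp; the last joint's range is limited). The gripper opens to 85 mm and grips with 20 to 120 N. Pads are 22 mm wide; open, the fingers measure 114 mm over their backs; the gripper's body (76 mm by 85 mm) begins 54 mm behind the grasp point. The pads swing forward as they close: fully open they stand 13 mm farther back than shut.
Start: joints at [-81.715, 18.69, -11.035, 60.275, 0, 82.311], TCP at [0.151, -0.529, 0.304] pointing down, gripper open.
Joint ranges: [-152.03, 152.03], [-55.5, 102.48], [-74.3, 77.21], [-110.64, 120.58], [-84.22, 78.4], [-180, 180]. Speed limits (degrees/s): [147.25, 147.25, 180, 180, 180, 180].

## Interface

Orientations are given as [roll, pitch, yaw] about the fixed x, y, z axes, in that order (R = Rz(yaw) Ry(pitch) Rx(roll)).
In Python, from workcell import env, eyes, nets gives the robot as it stands.
- The arm moves only by the shell command python3 -m handwheel 'ROWS' [FORCE]. ROWS is JSON, a list that holds one entry, the list of rows, each a list of 7 numbers: the shift along the tool's x, y, z in cm, then the turn, a rotation vector about the tool's x, y, z in rad, then the finger opening in cm, from 0 to 8.54. In form: [[[tx, ty, tz, ax, ay, az, claw], ...]]. A call has exactly 10 rows; each row shifts and turns the commanded pose from where the row before left it, along the tool's axes as they then stand; what a row does not reach is not made up. A row lasts 1/10 s, in which the tool goes at most 50 mm and 8.59 degrees, less where a joint would pass 70% of its speed; a pose out of reach is approached as far as the arm can. A call with a gripper value outside its range is refused whole. The fingers move at their own pace and stop on an object; FORCE is the grip in N (left out, the last holds). Time passes only in rows, so rows that do not move let the fingers close, or fill a call up. It gives the time, the measured TCP pose, the force and the opening at its end, in the units of the state.
- env.read_state(): the state, without advancing time (a new reading comes with each control period).
- eyes.read_camera(name): name is "side" or "top"; returns a dict with "img" (480x640x3 uint8, blue, green, red), "fx", "fy", "cx", "cy" (pixels), "T" (4x4, takes a point from camera to world coordinates). Camera axes: x right, y down, z forward; pixel columns grow to the right and rows downward; lengths in m; the calibration is good to about 2 mm. A picture is of the moment at which its call begins. There is no depth.
- env.job_done(): hands the job in, once; it reports no verdict.
Trained networks look in a picture, given as the dict that the camera call returned (one of the last four; its "shot" number tells which), for a name from the list of things; names that differ only in an ending like _2 or _b are one class to them, and where a whole thing is asked for, a point or a joint stands for the part that bears it (a point fixed in the world has none). Each returns a list of dicts, best first, with "p" (0 to 1); they miss things now and then, are a little off and sometimes report something else, mostly with a low value. They report only what shows in the picture. A call takes as long as a camera call. They do not tell look-alikes from the thing itself.
- nets.find_in(picture, name): "xyz" ([x, y, z] in m, in world coordinates, good to about 4 mm: the middle of the surface that is visible of it).
- nets.silhouettes(picture, name): "mask" (480x640 bool, what is visible of it).
- nets.pinpoint(picture, name): "xyz" ([x, y, z] in m, in world coordinates, good to about 4 mm: a listed point, or the origin of a listed thing).
The state is a dict: "clock": time; "joints": joint angles; "qd": joint speeds; "joint_torque": joint torques, N m; "position": TCP position; "orientation": TCP orientation; "ft_force": force on the tool from outside, world axes, zero at the start; "moment": the same for the moment, N m; "gripper_width": opening from 0.0 (shut) to 1.0 (fully open).
Only numpy, scipy, OpenCV 4.12 (cv2) and the standard library are available. Lean on these libraries where they do the work, as an engineer would, in place of code of your own. Each camera call takes 0.05 s, during which the arm holds its last target. There are 200 camera calls.

## Working session

There is one attempt and no reset: what is moved stays moved. The work goes in short steps, Python scripts to look and compute and a shell command to move; the robot and the scene stay as the last step left them, time stands still between calls to the robot, and variables do not carry over. Pictures are saved under pics/ and viewed, about 8 in all and at most 12, crops included, and the job is handed in when it is done.

```bash
mkdir -p pics
cat > h.py <<'E'
import numpy as np,cv2
from workcell import env,eyes,nets
def look(names,cam,fn=None):
    p=eyes.read_camera(cam)
    if fn: cv2.imwrite('pics/'+fn,p['img'])
    for n in names:
        print(cam,n,[(np.round(d['xyz'],4).tolist(),round(d['p'],2)) for d in nets.pinpoint(p,n)[:3]])
    return p
def pix(p,X):
    T=np.linalg.inv(p['T']);c=T[:3,:3]@np.array(X)+T[:3,3]
    return p['fx']*c[0]/c[2]+p['cx'],p['fy']*c[1]/c[2]+p['cy']
def onplane(p,u,v,z):
    d=p['T'][:3,:3]@np.array([(u-p['cx'])/p['fx'],(v-p['cy'])/p['fy'],1]);o=p['T'][:3,3]
    return o+d*(z-o[2])/d[2]
E
python3 - <<'E'
from h import *
N=['box_grip','box_valve','nozzle_tip','station','press_top','spice_jar','pepper_mill']
for c in('top','side'):
    p=look(N,c,c+'1.png');print(p['T'][:3,3])
s=env.read_state();print(s['clock'],s['position'],s['orientation'])
E
```

```text
top box_grip [([0.472, 0.2395, 0.082], 0.64)]
top box_valve [([0.6124, 0.2175, 0.0691], 0.84), ([0.1548, 0.2357, 0.0716], 0.81)]
top nozzle_tip [([0.6475, -0.0423, 0.0813], 0.78), ([0.5133, -0.229, 0.0013], 0.6)]
top station [([0.6286, -0.1743, 0.0006], 0.79)]
top press_top [([0.6341, -0.1755, 0.1915], 0.76)]
top spice_jar [([0.5163, -0.2268, -0.0011], 0.68)]
top pepper_mill [([0.7495, -0.1961, 0.0018], 0.84)]
[0.46013976 0.02585297 1.52386124]
side box_grip [([0.4763, 0.239, 0.0821], 0.88), ([0.7503, -0.1948, 0.0035], 0.64), ([0.2893, 0.2605, 0.0835], 0.63)]
side box_valve [([0.155, 0.2403, 0.0698], 0.72), ([0.6706, -0.41, 0.0013], 0.65), ([0.6163, 0.2169, 0.072], 0.61)]
side nozzle_tip [([0.6473, -0.0383, 0.0785], 0.68)]
side station [([0.6358, -0.1799, 0.0042], 0.87)]
side press_top [([0.6363, -0.1737, 0.1896], 0.9)]
side spice_jar [([0.51, -0.2298, 0.0054], 0.76), ([0.632, -0.1706, 0.1884], 0.18)]
side pepper_mill [([0.7512, -0.1951, 0.0076], 0.65)]
[0.35783655 0.82735615 0.93962867]
0.8 [ 0.15139583 -0.52878807  0.30390893] [ 1.79996652e+02 -2.42433707e-04  1.59735671e+01]
```

View pics/top1.png

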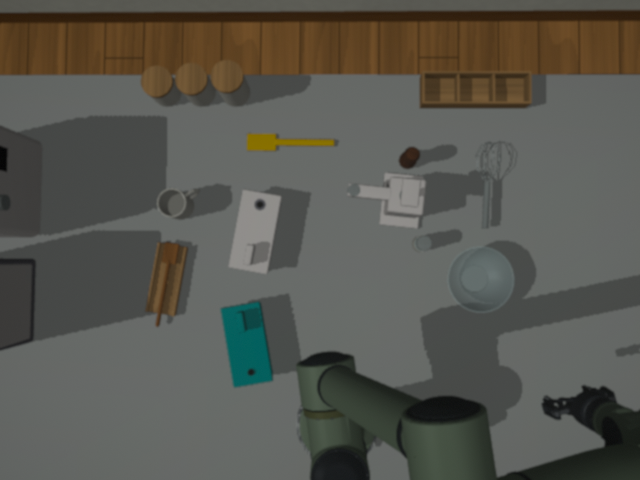

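View pics/side1.png

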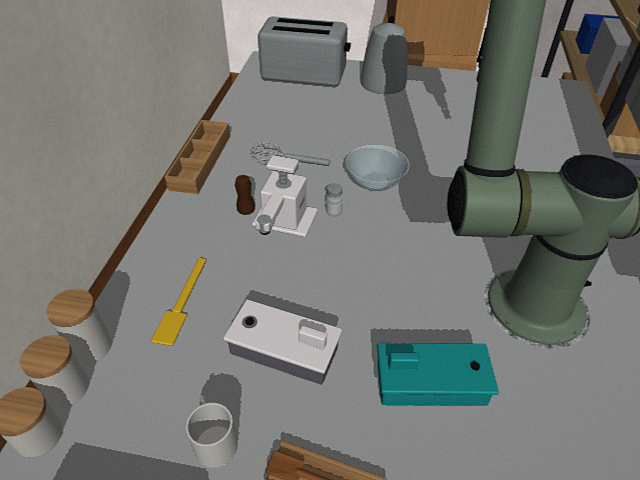

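The white box's grip is at top (250,253) and its valve at (260,204); the turquoise box is the decoy. The sealer nozzle is at top (353,190) and side (265,225). The box yaw is about -9°. I'll use a tool yaw of 171° to keep joint 6 in range.

```bash
python3 -m handwheel '[[[0,0,0,0,0,-0.1353,8.54],[0,0,0,0,0,-0.1353,8.54],[0,0,0,0,0,-0.1353,8.54],[0,0,0,0,0,-0.1353,8.54],[0,0,0,0,0,-0.1353,8.54],[0,0,0,0,0,-0.1353,8.54],[0,0,0,0,0,-0.1353,8.54],[0,0,0,0,0,-0.1353,8.54],[0,0,0,0,0,-0.1353,8.54],[0,0,0,0,0,-0.1353,8.54]]]'
python3 -m handwheel '[[[0,0,0,0,0,-0.1353,8.54],[0,0,0,0,0,-0.1353,8.54],[0,0,0,0,0,-0.1353,8.54],[0,0,0,0,0,-0.1353,8.54],[0,0,0,0,0,-0.1353,8.54],[0,0,0,0,0,-0.1353,8.54],[0,0,0,0,0,-0.1353,8.54],[0,0,0,0,0,-0.1353,8.54],[0,0,0,0,0,-0.1353,8.54],[0,0,0,0,0,-0.1353,8.54]]]'
python3 -m handwheel '[[[-1,4.05,0,0,0,0,8.54],[-1,4.05,0,0,0,0,8.54],[-1,4.05,0,0,0,0,8.54],[-1,4.05,0,0,0,0,8.54],[-1,4.05,0,0,0,0,8.54],[-1,4.05,0,0,0,0,8.54],[-1,4.05,0,0,0,0,8.54],[-1,4.05,0,0,0,0,8.54],[-1,4.05,0,0,0,0,8.54],[-1,4.05,0,0,0,0,8.54]]]'
```

```text
clock: 1.8
position: [0.1514, -0.5288, 0.3039]
orientation: [180.0, 0.0, 93.8]
ft_force: [-0.4, 1.3, 0.2]
gripper_width: 0.997
clock: 2.8
position: [0.1514, -0.5288, 0.3039]
orientation: [180.0, 0.0, 171.3]
ft_force: [-0.0, 0.4, 0.1]
gripper_width: 1.0
clock: 3.8
position: [0.3137, -0.1429, 0.3042]
orientation: [-180.0, 0.1, 171.0]
ft_force: [0.7, 0.0, 0.5]
gripper_width: 1.002
```

```bash
python3 -m handwheel '[[[-1,4.05,0,0,0,0,8.54],[-1,4.05,0,0,0,0,8.54],[-1,4.05,0,0,0,0,8.54],[-1,4.05,0,0,0,0,8.54],[-1,4.05,0,0,0,0,8.54],[-1,4.05,0,0,0,0,8.54],[-1,4.05,0,0,0,0,8.54],[-1,4.05,0,0,0,0,8.54],[-1,4.05,0,0,0,0,8.54],[-1,3.3,4,0,0,0,8.54]]]'
python3 -m handwheel '[[[0,0,2,0,0,0,8.54],[0,0,2,0,0,0,8.54],[0,0,1,0,0,0,8.54],[0,0,0,0,0,0,8.54],[0,0,0,0,0,0,8.54],[0,0,0,0,0,0,8.54],[0,0,0,0,0,0,8.54],[0,0,0,0,0,0,8.54],[0,0,0,0,0,0,8.54],[0,0,0,0,0,0,8.54]]]'
python3 - <<'E'
from h import *
for c in('top','side'):
    p=look(['box_grip','box_valve','nozzle_tip'],c,c+'2.png')
    im=p['img']; 
    s=env.read_state();g=np.array(s['position'])-[0,0,.054]
    print(pix(p,g),s['position'])
u,v=map(int,pix(p,g))
cv2.imwrite('pics/s2c.png',cv2.resize(im[max(0,v-110):v+90,max(0,u-130):u+130],None,fx=3,fy=3)[:600,:800])
E
```

```text
clock: 4.8
position: [0.477, 0.2344, 0.2699]
orientation: [179.7, 0.5, 171.1]
ft_force: [1.2, -0.8, 0.5]
gripper_width: 1.001
clock: 5.8
position: [0.4735, 0.231, 0.2162]
orientation: [180.0, 0.0, 171.0]
ft_force: [-0.2, 0.0, 0.1]
gripper_width: 0.999
top box_grip [([0.4713, 0.2414, 0.0849], 0.81), ([0.6343, -0.1726, 0.19], 0.73)]
top box_valve [([0.6121, 0.2163, 0.0686], 0.77)]
top nozzle_tip [([0.647, -0.0373, 0.0821], 0.85)]
(np.float64(248.38715500885883), np.float64(255.1541783197689)) [0.47339778 0.2309935  0.21598219]
side box_grip [([0.2891, 0.2593, 0.0863], 0.89), ([0.4758, 0.2423, 0.0807], 0.6), ([0.631, -0.1744, 0.1902], 0.6)]
side box_valve [([0.153, 0.2357, 0.0699], 0.83), ([0.6145, 0.2178, 0.0688], 0.58)]
side nozzle_tip [([0.646, -0.0431, 0.0783], 0.88), ([0.4756, 0.2429, 0.0794], 0.49)]
(np.float64(314.12858181431534), np.float64(307.70629769323523)) [0.47343263 0.2309977  0.21596459]
```

View pics/s2c.png

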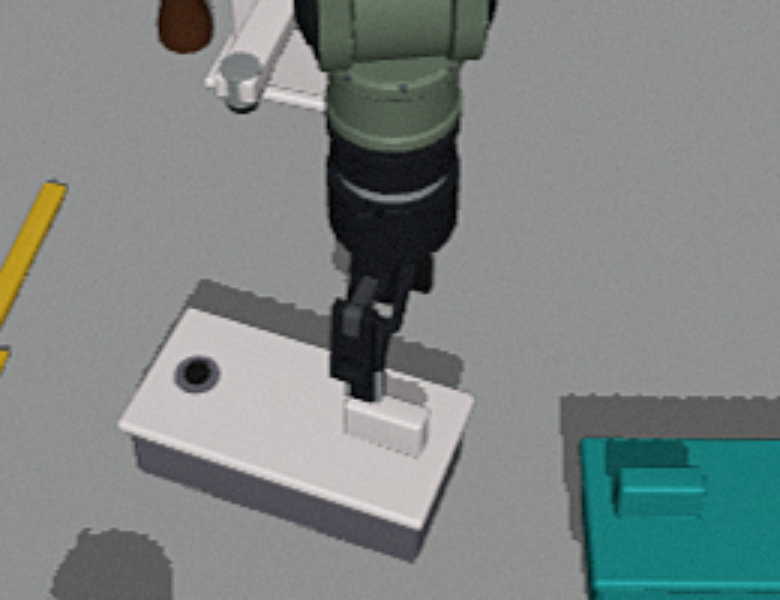

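The gripper is above the grip, about 9 mm short in y. I'll correct, descend and close, keeping the tips about 6 mm above the lid.

```bash
python3 -m handwheel '[[[0.1,0.9,0,0,0,0.005,8.54],[0,0,1.5,0,0,0,8.54],[0,0,1.5,0,0,0,8.54],[0,0,1.5,0,0,0,8.54],[0,0,1.5,0,0,0,8.54],[0,0,1,0,0,0,8.54],[0,0,0,0,0,0,8.54],[0,0,0,0,0,0,8.54],[0,0,0,0,0,0,2],[0,0,0,0,0,0,1]]]' 40
python3 -m handwheel '[[[0,0,0,0,0,0,1],[0,0,0,0,0,0,1],[0,0,0,0,0,0,1],[0,0,0,0,0,0,1],[0,0,0,0,0,0,1],[0,0,0,0,0,0,1],[0,0,0,0,0,0,1],[0,0,0,0,0,0,1],[0,0,0,0,0,0,1],[0,0,0,0,0,0,1]]]' 40
python3 - <<'E'
from h import *
for c in('top','side'): p=look(['box_grip','box_valve','nozzle_tip','station','press_top'],c,c+'3.png')
E
```

```text
clock: 7.2
position: [0.4743, 0.2403, 0.1468]
orientation: [180.0, 0.1, 170.7]
ft_force: [-0.6, -0.2, -0.7]
gripper_width: 0.69
clock: 8.2
position: [0.4741, 0.2404, 0.1465]
orientation: [179.9, 0.0, 170.7]
ft_force: [-1.8, 1.8, 6.7]
gripper_width: 0.23
top box_grip [([0.4701, 0.2393, 0.0823], 0.96)]
top box_valve [([0.6117, 0.2199, 0.0697], 0.72)]
top nozzle_tip [([0.6152, 0.4536, 0.0005], 0.75), ([0.7926, 0.1294, 0.0006], 0.72), ([0.6474, -0.0371, 0.08], 0.64)]
top station [([0.6269, -0.1739, 0.0016], 0.87), ([0.5133, -0.2281, -0.0015], 0.16)]
top press_top [([0.6357, -0.1758, 0.1884], 0.66)]
side box_grip [([0.2903, 0.261, 0.0833], 0.8), ([0.6516, -0.0415, 0.0781], 0.74)]
side box_valve [([0.1573, 0.2378, 0.0737], 0.79)]
side nozzle_tip [([0.6456, -0.0395, 0.0762], 0.78), ([0.4125, -0.3832, -0.0015], 0.26)]
side station [([0.6367, -0.1819, 0.0031], 0.78)]
side press_top [([0.6352, -0.1727, 0.1907], 0.78), ([0.4159, -0.3794, -0.0012], 0.31)]
```

```bash
python3 -m handwheel '[[[-0.2,-0.7,0,0,0,0,1],[-0.5,-1.5,0,0,0,0,1],[-0.7,-2.3,0,0,0,0,1],[-0.8,-2.7,0,0,0,0,1],[-0.8,-2.7,0,0,0,0,1],[-0.8,-2.7,0,0,0,0,1],[-0.8,-2.7,0,0,0,0,1],[-0.7,-2.3,0,0,0,0,1],[-0.5,-1.7,0,0,0,0,1],[-0.2,-0.7,0,0,0,0,1]]]' 60
python3 - <<'E'
from h import *
s=env.read_state();print(s['position'],s['ft_force'],s['orientation'])
for c in('top','side'):
    p=look(['box_grip','box_valve','nozzle_tip'],c,c+'4.png')
E
```

```text
clock: 9.8
position: [0.5012, 0.0334, 0.1467]
orientation: [179.7, 0.0, 170.7]
ft_force: [-1.5, 10.9, 13.8]
gripper_width: 0.223
[0.50118117 0.03337302 0.14671035] [-1.52269033 10.93475556 13.83267271] [1.79694417e+02 4.33374041e-03 1.70713353e+02]
top box_grip []
top box_valve [([0.1534, 0.238, 0.0718], 0.93), ([0.643, 0.0088, 0.0695], 0.89)]
top nozzle_tip [([0.6476, -0.0418, 0.082], 0.88)]
side box_grip [([0.2897, 0.2598, 0.0834], 0.91), ([0.5032, 0.0324, 0.0862], 0.84)]
side box_valve [([0.6412, 0.0088, 0.0713], 0.73), ([0.1553, 0.237, 0.0713], 0.59)]
side nozzle_tip [([0.6477, -0.0404, 0.0759], 0.61), ([0.6425, 0.009, 0.073], 0.33)]
```

View pics/side4.png

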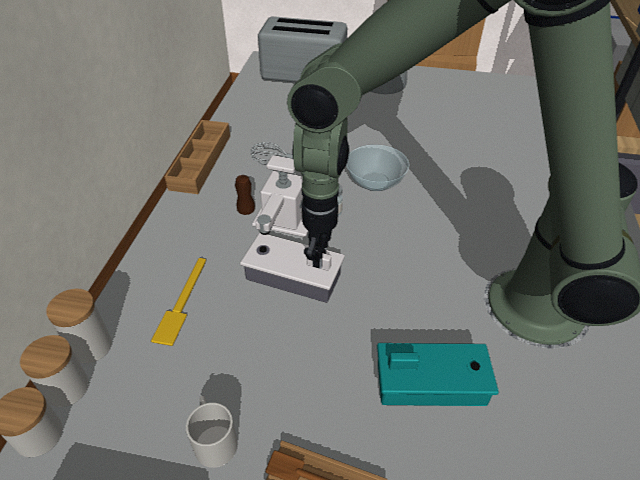

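Side view: the valve is at about (263,250), the nozzle at (265,224), and the box is flat in the gripper. Next I'll get pixel-accurate offsets before the nozzle hides the valve.

Run:
```python
from h import *
ims=[]
for c in('top','side'):
    p=eyes.read_camera(c);im=p['img']
    u,v=pix(p,[.6415,.009,.07]);u,v=int(u),int(v)
    g=cv2.cvtColor(im,cv2.COLOR_BGR2GRAY)[v-9:v+10,u-11:u+12].astype(float)
    print(c,np.median(g),g.min())
    w=np.clip(np.percentile(g,70)*.75-g,0,None);yy,xx=np.mgrid[v-9:v+10,u-11:u+12]
    uu,vv=(w*xx).sum()/w.sum(),(w*yy).sum()/w.sum()
    print(' valve px',uu,vv,onplane(p,uu,vv,.069))
    n=pix(p,[.647,-.04,.1]);n=(int(n[0]),int(n[1]))
    for z in(.08,.121): print(' noz px pred',z,pix(p,[.647,-.04,z]))
    x0,y0=n[0]-30,n[1]-25
    print(' crop origin',x0,y0)
    ims.append(cv2.resize(im[y0:y0+50,x0:x0+60],None,fx=6.5,fy=6.5,interpolation=cv2.INTER_CUBIC))
cv2.imwrite('pics/c5.png',np.hstack(ims))
```

```text
top 148.0 30.0
 valve px 335.27457409193187 194.549212471874 [0.64166449 0.00866416 0.069     ]
 noz px pred 0.08 (np.float64(353.2873802427043), np.float64(192.1649387060579))
 noz px pred 0.121 (np.float64(354.0067889681012), np.float64(190.163842645925))
 crop origin 323 166
side 190.0 4.0
 valve px 262.428273706148 249.2434873219868 [0.63944726 0.01324596 0.069     ]
 noz px pred 0.08 (np.float64(264.8320970249114), np.float64(230.09293178260205))
 noz px pred 0.121 (np.float64(263.6712982123047), np.float64(217.42078442505303))
 crop origin 234 198
```

View pics/c5.png

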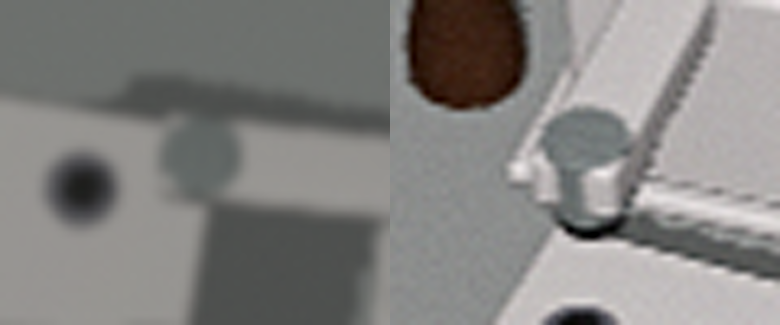

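Run:
```python
from h import *
for c,n,v in(('top',(353.8,190.0),(335.4,194.6)),('side',(264.1,219.1),None)):
    p=eyes.read_camera(c);im=p['img']
    if v is None:
        g=cv2.cvtColor(im,cv2.COLOR_BGR2GRAY)[235:265,240:285]
        k,l,st,ce=cv2.connectedComponentsWithStats((g<90).astype(np.uint8));print(st,ce+[240,235]);
        i=max(range(1,k),key=lambda i:st[i,4]);v=ce[i]+[240,235]
    N=onplane(p,*n,.121);V=onplane(p,*v,.069);print(c,N,V,N-V)
cv2.imwrite('pics/s6.png',cv2.resize(im[205:265,225:305],None,fx=9,fy=9,interpolation=cv2.INTER_CUBIC))
```

```text
top [ 0.64743159 -0.03945379  0.121     ] [0.64152649 0.00832052 0.069     ] [ 0.0059051  -0.04777431  0.052     ]
[[   0    0   45   30 1247]
 [  32    0   13    4   21]
 [  17   11   12    9   82]] [[261.67602245 249.71932638]
 [278.80952381 235.85714286]
 [262.62195122 249.65853659]]
side [ 0.64450079 -0.03452063  0.121     ] [0.63864703 0.01447794 0.069     ] [ 0.00585375 -0.04899857  0.052     ]
```

View pics/s6.png

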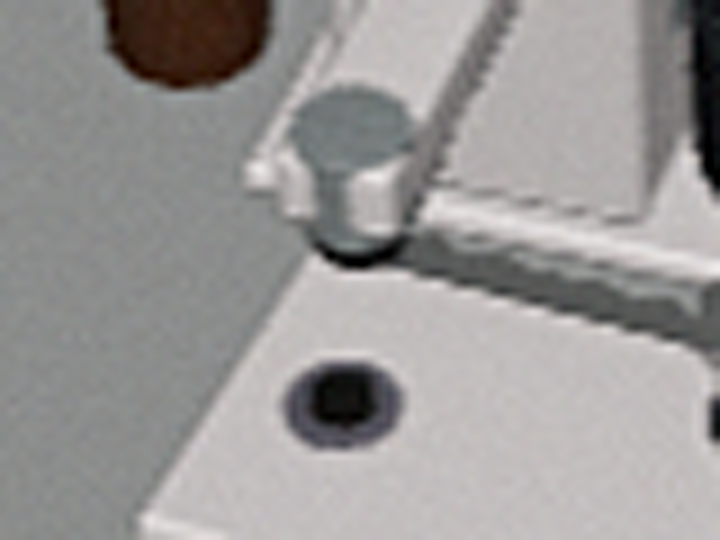

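Side crop: nozzle top disc at full-frame (264.1,219.1) and valve at (262.6,249.7). Both cameras agree the remaining offset is (+5.9, -48.4) mm.

```bash
python3 -m handwheel '[[[-0.1,-0.4,0,0,0,0,1],[-0.26,-0.88,0,0,0,0,1],[-0.3,-1,0,0,0,0,1],[-0.3,-1,0,0,0,0,1],[-0.25,-0.9,0,0,0,0,1],[-0.15,-0.5,0,0,0,0,1],[0,0,0,0,0,0,1],[0,0,0,0,0,0,1],[0,0,0,0,0,0,1],[0,0,0,0,0,0,1]]]'
python3 - <<'E'
from h import *
s=env.read_state();print(s['position'],s['ft_force'],s['orientation'])
ims=[]
for c in('side','top'):
    p=look(['box_grip','box_valve','nozzle_tip'],c)
    u,v=map(int,pix(p,[.61,-.03,.08]))
    ims.append(cv2.resize(p['img'][v-45:v+45,u-35:u+30],None,fx=6,fy=6,interpolation=cv2.INTER_CUBIC))
    if c=='side':
        print(u-35,v-45,'pred valve edge px',[np.round(pix(p,[.6445+.009*np.cos(a),-.0345+.009*np.sin(a),.069]),1) for a in(1.57,0,3.14)])
cv2.imwrite('pics/c7.png',np.hstack(ims))
E
```

```text
clock: 11.4
position: [0.5072, -0.0146, 0.1465]
orientation: [179.9, 0.1, 170.8]
ft_force: [0.6, 5.5, 6.2]
gripper_width: 0.222
[ 0.50723737 -0.01455391  0.14654772] [0.62871242 5.46686894 6.24582021] [1.79878613e+02 6.27663806e-02 1.70785391e+02]
side box_grip [([0.5057, -0.0155, 0.0827], 0.79), ([0.2892, 0.2607, 0.085], 0.56)]
side box_valve [([0.6523, -0.0342, 0.0703], 0.84), ([0.1557, 0.2386, 0.068], 0.69)]
side nozzle_tip [([0.649, -0.0405, 0.0771], 0.68)]
243 189 pred valve edge px [array([264.6, 237.6]), array([261.9, 234.6]), array([269.2, 235.6])]
top box_grip [([0.2917, 0.2634, 0.0837], 0.73)]
top box_valve [([0.6466, -0.0389, 0.066], 0.92), ([0.1578, 0.2386, 0.0727], 0.9), ([0.7963, 0.1298, 0.003], 0.43)]
top nozzle_tip [([0.6478, -0.0413, 0.0815], 0.75)]
```

View pics/c7.png

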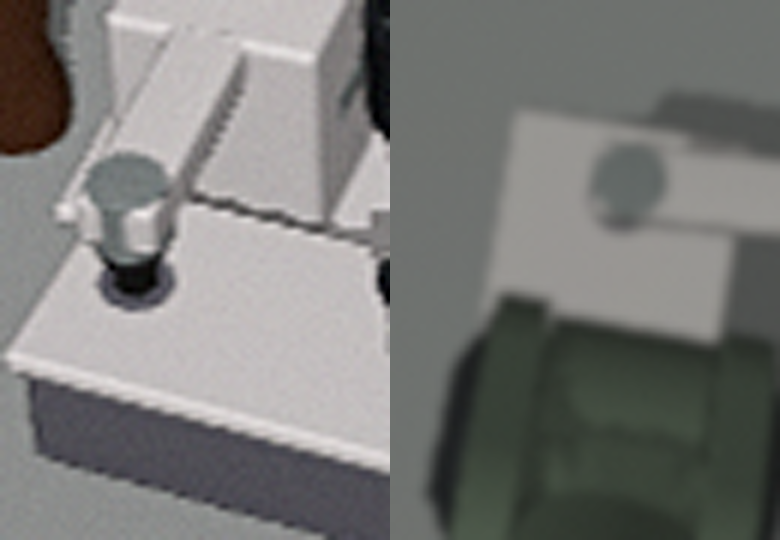

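The seal ring's centre sits on the nozzle axis in the side crop, to within about 1 mm (ring x 137, expected 135; y 278, expected 279). Now I'll release, rise, and close the fingers.

```bash
python3 -m handwheel '[[[0,0,0,0,0,0,3],[0,0,0,0,0,0,4],[0,0,0,0,0,0,5],[0,0,0,0,0,0,6],[0,0,0,0,0,0,6],[0,0,0,0,0,0,6],[0,0,-0.5,0,0,0,6],[0,0,-1.5,0,0,0,6],[0,0,-2.5,0,0,0,6],[0,0,-2.5,0,0,0,6]]]' 20
python3 -m handwheel '[[[0,0,-3,0,0,0,6],[0,0,-3,0,0,0,4],[0,0,-3,0,0,0,0],[0,0,0,0,0,0,0],[0,0,0,0,0,0,0],[0,0,0,0,0,0,0],[0,0,0,0,0,0,0],[0,0,0,0,0,0,0],[0,0,0,0,0,0,0],[0,0,0,0,0,0,0]]]' 40
python3 - <<'E'
from h import *
s=env.read_state();print(s['position'],s['orientation'])
ims=[]
for c in('side','top'):
    p=look(['box_grip','box_valve','nozzle_tip','press_top','station'],c)
    u,v=map(int,pix(p,[.61,-.03,.08]))
    ims.append(cv2.resize(p['img'][v-45:v+45,u-35:u+30],None,fx=6,fy=6,interpolation=cv2.INTER_CUBIC))
cv2.imwrite('pics/c8.png',np.hstack(ims))
E
```

```text
clock: 12.8
position: [0.5064, -0.0154, 0.2168]
orientation: [-180.0, -0.1, 170.7]
ft_force: [0.3, -0.2, 0.9]
gripper_width: 0.701
clock: 13.8
position: [0.5066, -0.0154, 0.3057]
orientation: [-180.0, -0.0, 170.7]
ft_force: [-0.3, -0.2, -0.6]
gripper_width: -0.001
[ 0.5066263  -0.01536984  0.30566114] [-1.79998895e+02 -3.77766671e-02  1.70730903e+02]
side box_grip [([0.2897, 0.259, 0.0845], 0.9), ([0.5068, -0.0177, 0.084], 0.66)]
side box_valve [([0.6514, -0.0373, 0.0688], 0.67), ([0.1548, 0.2384, 0.0728], 0.66)]
side nozzle_tip [([0.6498, -0.0401, 0.076], 0.56), ([0.6143, 0.4566, 0.0023], 0.41)]
side press_top [([0.6351, -0.1752, 0.1905], 0.76)]
side station [([0.6366, -0.1821, 0.0013], 0.56), ([0.6497, -0.0407, 0.0771], 0.2)]
top box_grip [([0.2919, 0.2641, 0.0836], 0.74)]
top box_valve [([0.154, 0.2392, 0.0679], 0.94), ([0.6437, -0.0371, 0.0683], 0.84)]
top nozzle_tip [([0.6504, -0.0423, 0.0824], 0.67)]
top press_top [([0.6341, -0.1775, 0.1921], 0.55)]
top station [([0.626, -0.1759, -0.0014], 0.8), ([0.7456, -0.1958, -0.0], 0.75)]
```

View pics/c8.png

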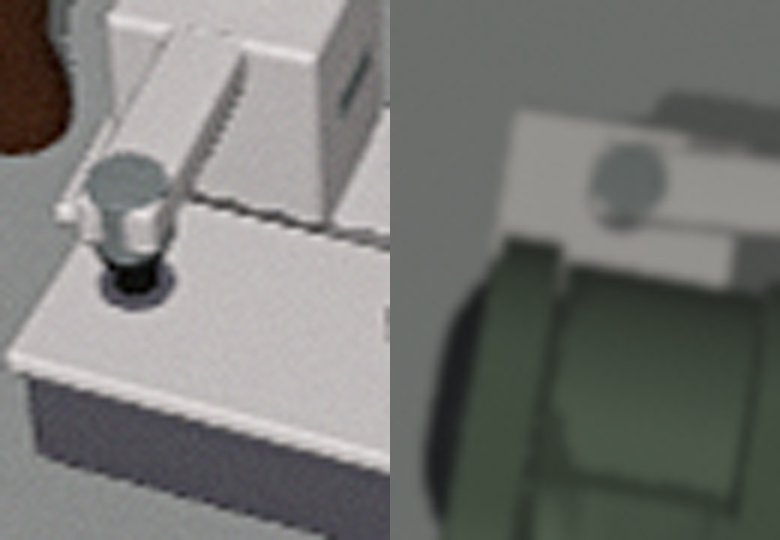

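The box stayed put after release: the ring is still at (137,278) in the crop. Now moving above the press plate.

```bash
python3 -m handwheel '[[[-1.0,-0.9,0,0,0,0,0],[-2.1,-1.9,0,0,0,0,0],[-2.6,-2.35,0,0,0,0,0],[-2.6,-2.35,0,0,0,0,0],[-2.6,-2.35,0,0,0,0,0],[-2.6,-2.35,0,0,0,0,0],[-1.7,-1.5,0,0,0,0,0],[0,0,1.5,0,0,0,0],[0,0,1,0,0,0,0],[0,0,0.5,0,0,0,0]]]'
python3 - <<'E'
from h import *
p=look(['press_top','box_valve'],'side');im=p['img']
s=env.read_state();q=np.array(s['position']);print(q,pix(p,q-[0,0,.073]),pix(p,[.6345,-.1755,.187]))
u,v=map(int,pix(p,[.6345,-.1755,.16]))
cv2.imwrite('pics/c9.png',cv2.resize(im[v-45:v+75,u-60:u+60],None,fx=5,fy=5,interpolation=cv2.INTER_CUBIC))
E
```

```text
clock: 15.4
position: [0.6341, -0.1753, 0.2742]
orientation: [180.0, -0.1, 170.7]
ft_force: [0.1, 0.3, 0.8]
gripper_width: -0.001
side press_top [([0.6334, -0.1727, 0.1889], 0.74)]
side box_valve [([0.6453, -0.0338, 0.0706], 0.59)]
[ 0.63437744 -0.17473712  0.27584232] (np.float64(280.8699921189559), np.float64(156.1354722147339)) (np.float64(281.18476491548904), np.float64(161.3271625907595))
```

View pics/c9.png

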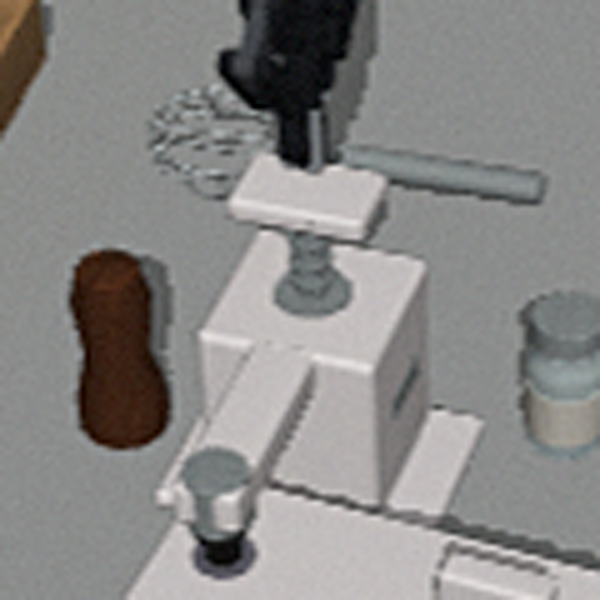

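The fingertips are centred over the plate and about 15 mm above it, with the plate up and the valve under the nozzle. Pressing straight down.

```bash
python3 -m handwheel '[[[0,0,1,0,0,0,0],[0,0,0.6,0,0,0,0],[0,0,0.6,0,0,0,0],[0,0,0.6,0,0,0,0],[0,0,0.6,0,0,0,0],[0,0,0.6,0,0,0,0],[0,0,0.6,0,0,0,0],[0,0,0.4,0,0,0,0],[0,0,0.2,0,0,0,0],[0,0,0,0,0,0,0]]]'
python3 -m handwheel '[[[0,0,0.1,0,0,0,0],[0,0,0.1,0,0,0,0],[0,0,0.1,0,0,0,0],[0,0,0.05,0,0,0,0],[0,0,0,0,0,0,0],[0,0,0,0,0,0,0],[0,0,0,0,0,0,0],[0,0,0,0,0,0,0],[0,0,0,0,0,0,0],[0,0,0,0,0,0,0]]]'
```

```text
clock: 16.55
position: [0.6347, -0.1748, 0.2253]
orientation: [-180.0, 0.1, 170.7]
ft_force: [-2.8, 2.0, 8.1]
gripper_width: 0.003
clock: 17.55
position: [0.6347, -0.1748, 0.2223]
orientation: [-180.0, 0.1, 170.8]
ft_force: [-3.3, 2.3, 9.6]
gripper_width: -0.001
```

```bash
python3 -m handwheel '[[[0,0,0.05,0,0,0,0],[0,0,0.05,0,0,0,0],[0,0,0.05,0,0,0,0],[0,0,0,0,0,0,0],[0,0,0,0,0,0,0],[0,0,0,0,0,0,0],[0,0,0,0,0,0,0],[0,0,0,0,0,0,0],[0,0,0,0,0,0,0],[0,0,0,0,0,0,0]]]'
python3 - <<'E'
from h import *
p=look(['press_top','box_valve','nozzle_tip'],'side');im=p['img']
print(env.read_state()['ft_force'])
u,v=map(int,pix(p,[.6345,-.1755,.16]))
cv2.imwrite('pics/c10.png',cv2.resize(im[v-45:v+75,u-60:u+60],None,fx=5,fy=5,interpolation=cv2.INTER_CUBIC))
E
```

```text
clock: 18.55
position: [0.6348, -0.1748, 0.2208]
orientation: [-180.0, 0.1, 170.8]
ft_force: [-3.3, 1.8, 10.5]
gripper_width: -0.001
side press_top [([0.6332, -0.1742, 0.1506], 0.68), ([0.5058, -0.0168, 0.0802], 0.24)]
side box_valve [([0.1552, 0.2372, 0.0718], 0.89), ([0.6475, -0.0352, 0.0711], 0.8)]
side nozzle_tip [([0.6482, -0.039, 0.0776], 0.69)]
[-3.6507646   1.60714193 10.61887906]
```

View pics/c10.png

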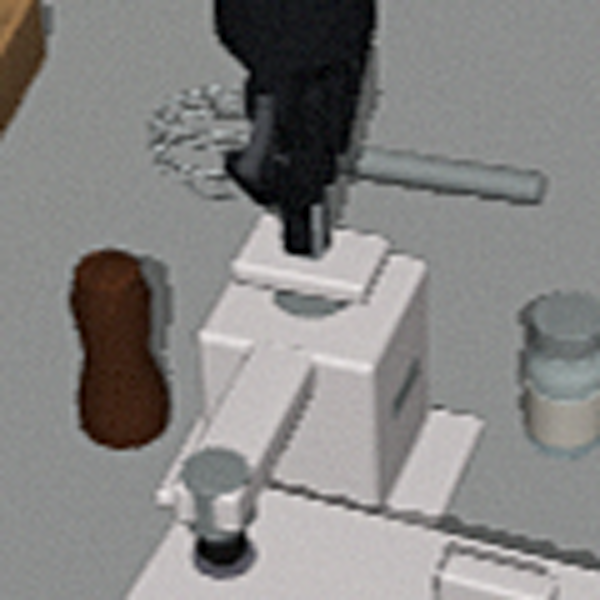

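The plate is nearly flush, about 39 mm down. One more small push should confirm the bottom stop by a rise in force.

```bash
python3 -m handwheel '[[[0,0,0.05,0,0,0,0],[0,0,0.05,0,0,0,0],[0,0,0.05,0,0,0,0],[0,0,0,0,0,0,0],[0,0,0,0,0,0,0],[0,0,0,0,0,0,0],[0,0,0,0,0,0,0],[0,0,0,0,0,0,0],[0,0,0,0,0,0,0],[0,0,0,0,0,0,0]]]'
```

```text
clock: 19.75
position: [0.6347, -0.1749, 0.2197]
orientation: [-180.0, 0.1, 170.8]
ft_force: [-4.1, 1.2, 10.9]
gripper_width: 0.003
```

```bash
python3 -m handwheel '[[[0,0,0.05,0,0,0,0],[0,0,0.05,0,0,0,0],[0,0,0,0,0,0,0],[0,0,0,0,0,0,0],[0,0,0,0,0,0,0],[0,0,0,0,0,0,0],[0,0,0,0,0,0,0],[0,0,0,0,0,0,0],[0,0,0,0,0,0,0],[0,0,0,0,0,0,0]]]'
```

```text
clock: 20.75
position: [0.6347, -0.1748, 0.2196]
orientation: [-180.0, 0.1, 170.8]
ft_force: [-6.4, 2.6, 16.5]
gripper_width: -0.003
```

The force rose to 16.5 N with no further travel, so the plate is on the stop. Handing in.

```bash
python3 -c "
from workcell import env
print(env.job_done()); s=env.read_state(); print(s['clock'],s['position'],s['ft_force'])"
```

```text
the job is handed in; nothing more can be done
None
the job is handed in; nothing more can be done
```

I slid the white bread box along the counter by its grip until the valve sat under the nozzle. I then let go and pressed the plate straight down with closed fingers. The job was handed in at about 21 s with the arm still holding the plate down.

- **Valve position:** before the last slide, both cameras gave the same remaining offset to within about 1 mm. After release, the side picture showed the valve centred on the nozzle axis to about 1 mm, and the box had not moved. The networks' own readings of the valve and nozzle differed by up to about 7 mm, so I relied on the pixel measurement.
- **Press plate:** at the end the tool stood at 0.2196 m, which is about 40 mm of plate travel. Force rose from 10.9 to 16.5 N with no further travel, so the plate is on the bottom stop and past the third click. The last picture, taken about 1 mm before the stop, showed the plate almost down on the tower.
- **Not checked:** I did not measure the other objects again. The pepper mill, spice jar and whisk looked undisturbed in the last close-up, and the arm never came near the rest.

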